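Lock the filter and hold the filling valve open with its key

TASK

The heating filter has just been cleaned and the system has to be topped up. First turn the filter's closing ring clockwise until its lug is at the locked mark. Then take the filling key out of its dock, push it fully home into the slot of the brass filling valve, working it a little from side to side past the sticky pins, turn it a quarter turn clockwise against the spring, and finish with the gripper still holding the key turned; leave the spanner, screwdriver, fuse box cover and bleed keys where they lie.

Things in the scene. Friction and masses are not known exactly. Their poses are not given: they have to be found in the camera images.
- station: Fixed pipework: a 22 mm copper pipe, 260 mm long, 45 mm above the ledge, bent down into it at both ends. It carries the filter (axis at y = +90 mm) and the brass filling valve (axis at y = -90 mm). Origin on the ledge midway between the two axes; x level and square to the pipe, y along the pipe, z up. Place and yaw differ in each run.
- ring_centre (a point): Centre of the filter's grey plastic closing ring, on its upright axis, 131 mm above the ledge. The ring is 59 mm across and 24 mm high. x points along its one lug and turns with the ring, z up. It can be gripped across its diameter, square to the lug. The steel pot under it is only 52 mm wide, so fingers may reach down beside it. A lid and vent screw inside the ring rise 6 mm above it.
- ring_lug (a point): Outer end of the ring's lug, on its top, 40 mm from the axis. The lug is 12 mm wide, 14 mm high, ends 44 mm from the axis and has a thin raised aluminium line along its top.
- locked_mark (a point): The locked mark: a raised aluminium bar, 11 x 4 mm, on the fixed black lid inside the ring, 14.5 mm from the ring's axis towards the station's -x, where the lug points when the ring is locked. (A small dot on the lid is the open mark.)
- filter_ring (a joint): Turn of the closing ring in rad: 0 at the open dot, 1.20 at the locked bar, where it meets its stop. Grows clockwise seen from above. It starts anywhere from 0 to 0.4, rubs with about 0.12 N m and stays where it is left.
- valve_mouth (a point): Centre of the key slot in the level top face of the filling valve, a brass barrel 42 mm across, its top 100 mm above the ledge. x lies along the slot's long side (the station's x), y across it, z up. The slot goes straight down through the 12 mm thick face, 18.5 x 7.5 mm; its mouth flares at 45 degrees over the first 3 mm to 24.5 x 13.5 mm.
- plug (a point): Inside the turning plug, 20 mm under the valve mouth; turns with it, x along its slot. Its 6.5 mm wide slot, from 21 mm under the mouth, continues the one in the face. Three sticky pins stand out from alternate sides (y) of it, 16.5, 20 and 23.5 mm under the mouth; each yields 1 mm sideways to about 6 N and stays. A straight push takes some 6 to 12 N, less if the key is worked along y.
- fill_plug (a joint): Turn of the valve's plug in rad: 0 shut, 1.57 open, at its stop. Grows clockwise seen from above. A spring (0.03 N m at 0, 0.16 N m open) shuts it when the key is let go. Only a key that is fully home turns it; the key has about 0.2 rad of play in it: turned a quarter, it brings the plug to about 1.37; turned 1.75 rad, to its stop.
- fill_key: Solid brass filling key, 100 g, upright in its dock at the start. Origin: centre of the underside of its 24 mm round collar (3 mm thick); z up along the key, x along the width of bow and blade. It works either way round. Fully home, the origin is at the valve mouth and the collar rests on the brass face; the blade is then below the face, free to turn, and captive while turned.
- key_bow (a point): Grip point on the key's bow, 28 mm above the collar's underside; axes as the key. The brass bow is 30 mm wide (x), 9 mm thick (y), from 9 to 43 mm above the collar's underside. Grip it across its 9 mm thickness.
- key_tip (a point): Lowest point of the key, 26.5 mm under its origin. From the collar down: a 6 mm round shank, 14 mm long, then a steel blade 16 mm wide (x), 5 mm thick (y) with a rounded end.
- key_dock: Fixed grey plastic key holder 56 x 44 x 50 mm on a 90 mm foot; origin on the ledge under its centre. The key stands in an upright slot in its top (50 mm above the ledge), key and dock having the same axes, and is drawn straight up by 28 mm or more. It stands at a different place and yaw in each run.
- spanner: Chrome adjustable spanner, 205 mm, lying flat on the ledge; a bystander.
- screwdriver: Blue-handled screwdriver, 200 mm, lying flat on the ledge; a bystander.
- fuse_cover: Black plastic fuse box cover, 95 x 140 x 35 mm, with a window; lies on the ledge, a bystander.
- bleed_keys: Steel ring, 32 mm, with two small brass bleed keys (10 mm round shanks, 26 mm wings), lying on the ledge; a bystander and not the filling key.
Not all that is in view belongs to the job. Several things have the shape of the fill_key; the one meant has the colours described above.

How it is judged:
On the way, in this order (a step that is already met when the one before it is completed fails the run):
1. the filter's closing ring is turned to its locked mark (value of joint filter_ring above 1.12 rad), for 0.2 s.
2. the key is fully home in the filling valve, not yet turned (z of fill_key in the frame of valve_mouth below 0.003 m and horizontal distance between fill_key and valve_mouth below 0.004 m and value of joint fill_plug below 0.5 rad), for 0.1 s.
At the end, for the whole second after the job is handed in: The closing ring is within 0.08 rad of its locked mark, the key is within 3 mm of fully home, 4 mm of the slot's centre and 0.15 rad of upright, and the fingers hold it (more than 2 N) with the plug turned at least 1.2 rad of its 1.57 rad (value of joint filter_ring above 1.12 rad and value of joint fill_plug above 1.2 rad and z of fill_key in the frame of valve_mouth below 0.003 m and horizontal distance between fill_key and valve_mouth below 0.004 m and angle between fill_key's own z axis and vertical below 0.15 rad and contact force between the fingers and fill_key above 2 N); the arm keeps its last pose, push and grip.
It fails at once if the filling valve is opened while the filter ring is not locked (value of joint fill_plug above 0.3 rad and value of joint filter_ring below 1.12 rad).
It fails at once if the spanner, screwdriver, fuse box cover or bleed keys are shifted by more than 30 mm (distance of any of spanner, screwdriver, fuse_cover, bleed_keys from where it was at the start of the episode above 0.03 m).
It also fails if it takes over 67 s, if anything falls off the work surface, if the arm or the gripper's body presses on something with over 40 N, if the wrist force passes 120 N, or if a joint passes its speed limit or range.

ROBOT

A 7-joint arm with a two-finger parallel gripper is mounted at the origin on the work surface. World frame = base frame: x ahead of the robot, y to its left, z up, the work surface at z = 0. Lengths are in m, angles in rad, forces in N, time in s.
With the tool pointing down it reaches from about 0.35 to 0.9 m from the base axis. Payload 8.1 kg.
Tool frame: the origin (TCP) lies between the finger pads; the fingertips stand 17 mm ahead of it and the grasp point (between the pads) lies 2 mm behind it; z points along the fingers, y is the line along which they close (so a half turn about z gives the same grasp; the last joint's range is limited). The gripper opens to 92 mm and grips with 3 to 60 N. Pads are 19 mm wide; open, the fingers measure 130 mm over their backs; the gripper's body (75 mm by 190 mm) begins 47 mm behind the grasp point.
Start: joints at [1.22, 0.434, 0.025, 1.573, -0.012, 1.134, -0.075], TCP at [0.153, -0.606, 0.244] pointing down, gripper open.
Joint ranges: [-2.62, 2.62], [-0.44, 2.09], [-1.27, 1.32], [0.08, 2.57], [-1.32, 4.46], [0.12, 2], [-2.74, 2.74]. Speed limits (rad/s): [2.22, 2.22, 3.01, 3.01, 3.14, 3.14, 3.14].

INTERFACE

Orientations are given as a rotation vector (axis times angle).
In Python, from cell import observe, get_image, calibration, sign_off, look_for, regions_of, landmark_of gives the robot as it stands.
- The arm moves only by the tool jog_arm, never from a script. Its argument "plan" is a list of rows, each an object with "offset": the shift along the tool's x, y, z normalised to -1 to 1, where 1 is 0.15 m, a list of three; "twist": the turn, a rotation vector about the tool's x, y, z normalised to -1 to 1, where 1 is 2 pi rad, a list of three; "fingers": the gripper command: -1 is shut, 1 is fully open, values between are in proportion. In form: [{"offset": [x, y, z], "twist": [ax, ay, az], "fingers": fingers}, ...]. A call has 1 to 20 rows; each row is the pose to reach, as a shift and turn from the pose commanded when the call began, along the tool's axes at that moment, turning the shorter way round; what a row does not reach only later rows make up. A row lasts 1/8 s, in which the tool goes at most 62.5 mm and 10.7 degrees, less where a joint would pass 70% of its speed; a pose out of reach is approached as far as the arm can. A call with a number of a shift or a turn outside -1 to 1 is refused whole. A call with a gripper value outside its range is refused whole. The fingers move at their own pace and stop on an object; "newtons" is the grip in N (left out, the last holds). Time passes only in rows, so rows that repeat a pose let the fingers close. It gives the time, the measured TCP pose, the force, the opening and the grip force at its end, in the units of the state.
- observe(): the state, without advancing time (a new reading comes with each control period).
- get_image(name): name is "scene" or "top" or "wrist"; returns the picture (400x640x3 uint8, red, green, blue); there is no depth.
- calibration(name): a dict with "fov_y" (degrees; the focal length in pixels is half the picture's height over the tangent of half this angle, whatever the lens; pixels are square), "cx", "cy" (the principal point, pixels), "position" and "attitude" of the camera in the world. Camera axes: x right, y down, z forward; pixel columns grow to the right and rows downward; lengths in m; the calibration is good to about 2 mm. A picture is of the moment at which its call begins: read the wrist's pose just before it. calibration takes no time and is no camera call; for the wrist camera it gives the pose at the moment of the call.
- sign_off(): hands the job in; it is judged then, once.
Trained networks look in the newest picture that a camera, given by its name, has taken for a name from the list of things; names that differ only in an ending like _2 or _b are one class to them, and where a whole thing is asked for, a point or a joint stands for the part that bears it (a point fixed in the world has none). Each returns a list of dicts, best first, with "conf" (0 to 1); they miss things now and then, are a little off and sometimes report something else, mostly with a low value. They report only what shows in the picture. A call takes as long as a camera call. They do not tell look-alikes from the thing itself.
- look_for(thing, camera): "box" ([left, top, width, height] as shares, 0 to 1, of the picture: columns of its width, rows of its height, round what is visible of it).
- regions_of(thing, camera): "region" (400x640 bool, what is visible of it) and "box" ([left, top, width, height] as shares, 0 to 1, of the picture: columns of its width, rows of its height, round what is visible of it).
- landmark_of(thing, camera): "at" ([row, column] as shares, 0 to 1, of the picture: columns of its width, rows of its height: a listed point, or the origin of a listed thing).
The state is a dict: "clock": time; "joints": joint angles; "dq": joint speeds; "joint_efforts": joint torques, N m; "position": TCP position; "ee_rot": TCP orientation; "force": force on the tool from outside, world axes, zero at the start; "ft_torque": the same for the moment, N m; "width": opening from 0.0 (shut) to 1.0 (fully open); "gripper_force": force on a finger pad.
Only numpy, scipy, OpenCV 4.12 (cv2) and the standard library are available. Lean on these libraries where they do the work, as an engineer would, in place of code of your own. Each camera call takes 0.05 s, during which the arm holds its last target. There are 200 camera calls.

## Working session

There is one attempt and no reset: what is moved stays moved. The work goes in short steps, Python scripts to look and compute and a tool call to move; the robot and the scene stay as the last step left them, time stands still between calls to the robot, and variables do not carry over. Pictures are saved under pics/ and viewed, at most 10 in all, crops included, and the job is handed in when it is done.

Besides the shell and the picture viewer there is one more tool, called after ">>>" as name(argument=value, ...) on one line, values as JSON. jog_arm: Moves the arm, as the interface text tells. Scaled input: -1 to 1 covers 0.15 m each way for a shift and 2 pi rad each way for a turn. Its arguments: {"type":"object","properties":{"plan":{"type":"array","items":{"type":"object","properties":{"offset":{"type":"array","items":{"type":"number","minimum":-1,"maximum":1}},"twist":{"type":"array","items":{"type":"number","minimum":-1,"maximum":1}},"fingers":{"type":"number"}}}},"newtons":{"type":"number"}},"required":["plan"]}

```bash
mkdir -p pics
cat > h.py <<'E'
import numpy as np, cv2
from scipy.spatial.transform import Rotation as R
from cell import *
def ray(cam,row,col,c=None):
    c=c or calibration(cam); f=200/np.tan(np.radians(c["fov_y"])/2)
    A=np.array(c["attitude"]); M=R.from_rotvec(A).as_matrix() if A.shape==(3,) else A
    d=M@np.array([(col-c["cx"])/f,(row-c["cy"])/f,1.]); return np.array(c["position"]),d/np.linalg.norm(d)
def onz(cam,row,col,z,c=None):
    p,d=ray(cam,row,col,c); return p+d*(z-p[2])/d[2]
def proj(cam,X,c=None):
    c=c or calibration(cam); f=200/np.tan(np.radians(c["fov_y"])/2)
    M=R.from_rotvec(c["attitude"]).as_matrix(); q=M.T@(np.array(X)-c["position"]); return q[1]/q[2]*f+c["cy"],q[0]/q[2]*f+c["cx"]
def tri(obs):
    A=np.zeros((3,3));b=np.zeros(3)
    for p,d in obs:
        P=np.eye(3)-np.outer(d,d);A+=P;b+=P@p
    return np.linalg.solve(A,b)
def goal(pos,rotm):
    s=observe(); R0=R.from_rotvec(s["ee_rot"]); 
    print("offset",np.round(R0.inv().apply(np.array(pos)-s["position"])/.15,3),"twist",np.round((R0.inv()*R.from_matrix(rotm)).as_rotvec()/(2*np.pi),4))
def save(cam,name,crop=None,k=1):
    im=get_image(cam)[:,:,::-1]
    if crop: r0,r1,c0,c1=crop; im=im[r0:r1,c0:c1]
    cv2.imwrite("pics/"+name,cv2.resize(im,None,fx=k,fy=k,interpolation=cv2.INTER_CUBIC))
E
python3 - <<'E'
from h import *
print(observe())
Z=dict(ring_centre=.131,ring_lug=.131,locked_mark=.137,valve_mouth=.1,key_bow=.081,fill_key=.053,key_dock=0.0,station=0)
for cam in ["scene","top"]:
    c=calibration(cam); print(cam,c); save(cam,cam+"1.png",k=1.25)
    for t,z in Z.items():
        for d in landmark_of(t,cam)[:5]:
            r,cc=d["at"][0]*400,d["at"][1]*640
            print(cam,t,round(d["conf"],2),"px",round(r,1),round(cc,1),"xyz",np.round(onz(cam,r,cc,z,c),4))
E
```

```text
{'clock': 0.0, 'joints': array([ 1.22037833,  0.43526621,  0.02498297,  1.57411814, -0.01159202,
        1.1339898 , -0.07512785]), 'dq': array([-0.00053483, -0.00085925, -0.00017029, -0.00066454, -0.002413  ,
        0.0002831 , -0.00080499]), 'joint_efforts': array([ 2.69408365e-04, -6.67857814e+01,  9.85306688e-01, -3.14465797e+01,
       -6.04925863e-02,  4.29543585e-02,  1.72808868e-04]), 'position': array([ 0.15312199, -0.60544197,  0.24291008]), 'ee_rot': array([-3.11594222e+00, -3.87917587e-01,  5.65779100e-04]), 'force': array([ 1.23978201,  0.07318675, -0.08934011]), 'ft_torque': array([ 0.02469329, -0.00578621, -0.02276546]), 'gripper_force': 0.0, 'width': 0.9997279138632027}
scene {'fov_y': 44.220314275459614, 'cx': 322.8499270508668, 'cy': 198.40152781492628, 'position': array([ 0.91969192, -0.63587839,  1.14322015]), 'attitude': array([-2.48901868, -0.69658709,  0.20980146])}
scene ring_centre 0.73 px 133.1 368.4 xyz [0.5742 0.1579 0.131 ]
scene ring_centre 0.56 px 270.9 378.1 xyz [ 0.7835 -0.1826  0.131 ]
scene ring_lug 0.58 px 139.2 355.9 xyz [0.5559 0.1223 0.131 ]
sc
[... 1017 characters left out ...]
.1194 0.131 ]
top locked_mark 0.97 px 221.6 215.5 xyz [0.553  0.1628 0.137 ]
top valve_mouth 0.59 px 194.9 307.0 xyz [ 0.6181 -0.0147  0.1   ]
top key_bow 0.66 px 275.0 395.0 xyz [ 0.4577 -0.1995  0.081 ]
top key_bow 0.63 px 253.6 464.1 xyz [ 0.5045 -0.3421  0.081 ]
top key_bow 0.49 px 260.2 428.9 xyz [ 0.4894 -0.2694  0.081 ]
top key_bow 0.46 px 258.0 425.9 xyz [ 0.4937 -0.2633  0.081 ]
top fill_key 0.5 px 255.4 462.3 xyz [ 0.5027 -0.3462  0.053 ]
top fill_key 0.42 px 261.3 426.6 xyz [ 0.4886 -0.2704  0.053 ]
top fill_key 0.42 px 277.0 390.8 xyz [ 0.454  -0.1943  0.053 ]
top key_dock 0.86 px 261.7 425.2 xyz [ 0.4906 -0.2781  0.    ]
top station 0.58 px 210.6 275.2 xyz [0.6002 0.0653 0.    ]
```

View pics/scene1.png

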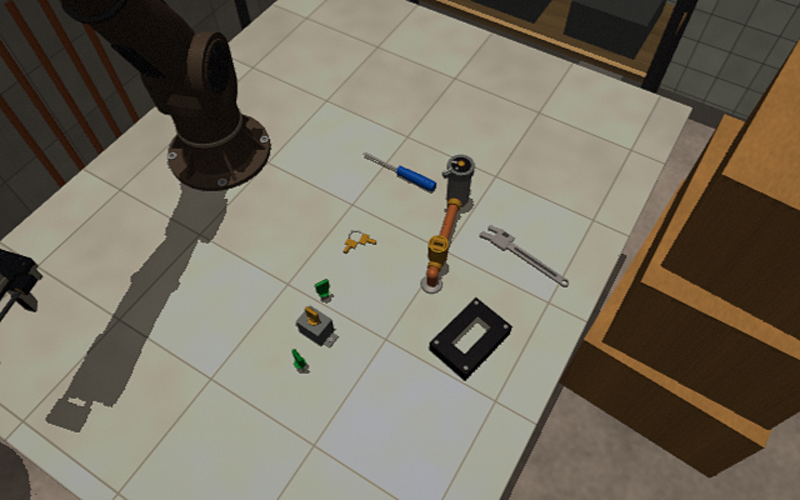

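View pics/top1.png

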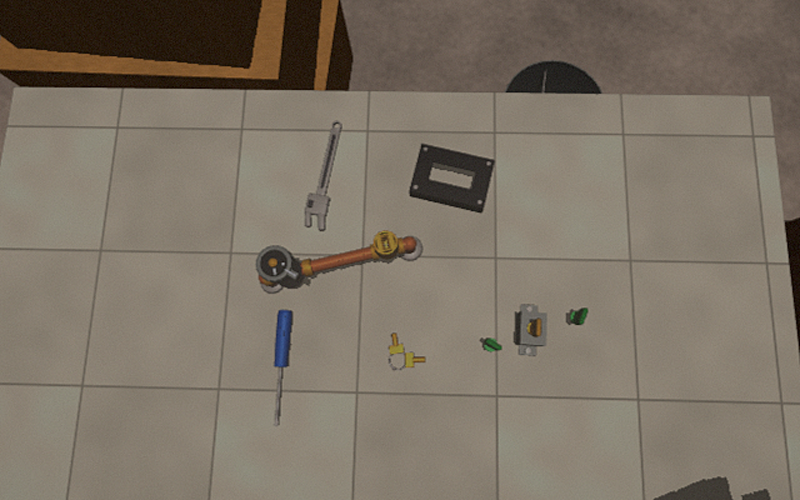

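Both views show brass in the dock at top px (261,426). Two look-alikes, at top px (275,391) and (254,462), are green. Bleed keys lie at about (285,320). The brass key in the dock fits the description. I'll confirm this with a wrist close-up as I pass over it.

```bash
cat >> h.py <<'E'
def down(a):
    a=np.radians(a);c,s=np.cos(a),np.sin(a); return np.array([[c,s,0],[s,-c,0],[0,0,-1.]])
E
python3 - <<'E'
from h import *
s=observe();c=calibration("wrist");R0=R.from_rotvec(s["ee_rot"])
print(c["fov_y"],R0.inv().apply(c["position"]-s["position"]),(R0.inv()*R.from_rotvec(c["attitude"])).as_matrix().round(3),R0.as_matrix().round(3))
goal([.49,-.27,.30],down(60))
E
```

```text
64.3212575450911 [ 6.82053529e-02  1.01616966e-04 -1.42140843e-01] [[ 0.001 -0.967 -0.255]
 [ 1.     0.001 -0.001]
 [ 0.001 -0.255  0.967]] [[ 0.969  0.245  0.   ]
 [ 0.245 -0.969 -0.   ]
 [ 0.     0.    -1.   ]]
offset [ 2.725 -1.621 -0.375] twist [ 0.      0.     -0.1272]
```

>>> jog_arm(plan=[{"offset": [0.95,-0.55,0],"twist": [0,0,0],"fingers": 1},{"offset": [0.95,-0.55,0],"twist": [0,0,0],"fingers": 1},{"offset": [0.95,-0.55,0],"twist": [0,0,0],"fingers": 1}])

```text
clock: 1.27
position: [0.2737, -0.4886, 0.2439]
ee_rot: [-3.117, -0.392, -0.002]
force: [-0.2, -0.9, -0.0]
width: 0.999
gripper_force: 0.0
```

>>> jog_arm(plan=[{"offset": [0.95,-0.55,0],"twist": [0,0,0],"fingers": 1},{"offset": [0.95,-0.55,0],"twist": [0,0,0],"fingers": 1},{"offset": [0.95,-0.55,0],"twist": [0,0,0],"fingers": 1}])

```text
clock: 1.65
position: [0.3915, -0.3734, 0.244]
ee_rot: [-3.117, -0.393, -0.002]
force: [0.9, -0.5, -0.6]
width: 1.002
gripper_force: 0.0
```

>>> jog_arm(plan=[{"offset": [0.825,-0.52,0.12],"twist": [0,0,-0.127],"fingers": 1},{"offset": [0.825,-0.52,0.12],"twist": [0,0,-0.127],"fingers": 1},{"offset": [0.825,-0.52,0.12],"twist": [0,0,-0.127],"fingers": 1},{"offset": [0.825,-0.52,0.12],"twist": [0,0,-0.127],"fingers": 1},{"offset": [0.825,-0.52,0.12],"twist": [0,0,-0.127],"fingers": 1},{"offset": [0.825,-0.52,0.12],"twist": [0,0,-0.127],"fingers": 1}])

```text
clock: 2.4
position: [0.4899, -0.2702, 0.2257]
ee_rot: [2.722, 1.568, 0.0]
force: [0.3, 0.4, -0.1]
width: 1.002
gripper_force: 0.0
```

Run:
```python
from h import *
s=observe();print(s["clock"],s["position"],s["joints"].round(2))
c=calibration("wrist");save("wrist","w1.png",k=1.25)
for t,z in dict(key_bow=.081,fill_key=.053,key_dock=0).items():
    for d in landmark_of(t,"wrist")[:3]:
        r,cc=d["at"][0]*400,d["at"][1]*640
        print(t,round(d["conf"],2),"px",round(r,1),round(cc,1),"xyz",np.round(onz("wrist",r,cc,z,c),4))
```

```text
2.4 [ 0.48994241 -0.27021464  0.22573268] [ 0.64  0.37 -0.31  1.74  0.13  1.05 -0.24]
key_bow 0.71 px 243.1 366.5 xyz [ 0.507  -0.3402  0.081 ]
key_bow 0.61 px 139.0 247.8 xyz [ 0.4619 -0.1993  0.081 ]
key_bow 0.6 px 194.9 312.5 xyz [ 0.4859 -0.2724  0.081 ]
fill_key 0.88 px 139.8 255.8 xyz [ 0.4622 -0.2027  0.053 ]
fill_key 0.86 px 184.2 312.0 xyz [ 0.4874 -0.2684  0.053 ]
fill_key 0.83 px 232.0 364.7 xyz [ 0.5095 -0.3406  0.053 ]
key_dock 0.76 px 178.8 312.8 xyz [ 0.4853 -0.2729  0.    ]
```

View pics/w1.png

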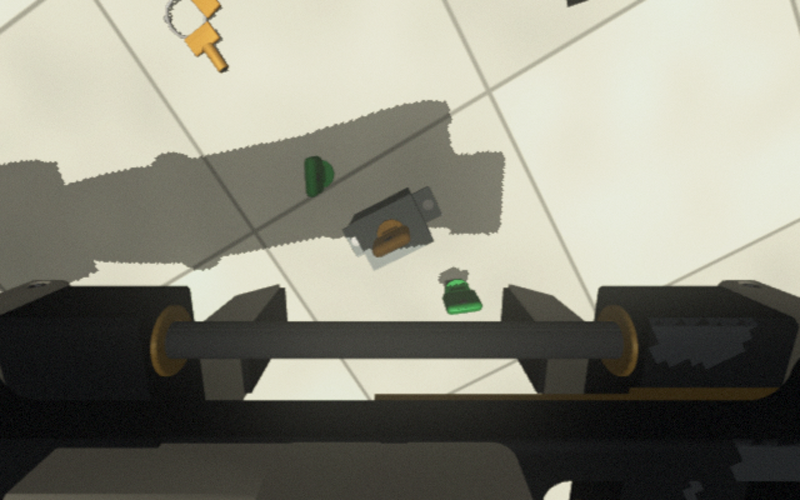

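Confirmed: the orange-brass bow in the dock sits at crop px (390,237), and the lookalikes at (318,175) and (460,295) are green. The brass one in the dock is the fill key. Next is the ring.

>>> jog_arm(plan=[{"offset": [0.913,-0.307,-0.16],"twist": [0,0,0],"fingers": 1},{"offset": [0.913,-0.307,-0.16],"twist": [0,0,0],"fingers": 1},{"offset": [0.913,-0.307,-0.16],"twist": [0,0,0],"fingers": 1}])

```text
clock: 2.98
position: [0.5198, -0.1239, 0.2508]
ee_rot: [-2.718, -1.575, -0.003]
force: [-0.1, -0.0, -0.5]
width: 1.003
gripper_force: 0.0
```

>>> jog_arm(plan=[{"offset": [0.913,-0.307,0],"twist": [0,0,0],"fingers": 1},{"offset": [0.913,-0.307,0],"twist": [0,0,0],"fingers": 1},{"offset": [0.913,-0.307,0],"twist": [0,0,0],"fingers": 1}])

```text
clock: 3.35
position: [0.5478, 0.0181, 0.2501]
ee_rot: [-2.717, -1.575, -0.003]
force: [-0.1, -0.3, 0.1]
width: 1.002
gripper_force: 0.0
```

>>> jog_arm(plan=[{"offset": [0.913,-0.307,0],"twist": [0,0,0],"fingers": 1},{"offset": [0.913,-0.307,0],"twist": [0,0,0],"fingers": 1},{"offset": [0.913,-0.307,0],"twist": [0,0,0],"fingers": 1},{"offset": [0.913,-0.307,0],"twist": [0,0,0],"fingers": 1}])

```text
clock: 3.85
position: [0.5762, 0.1561, 0.2495]
ee_rot: [-2.72, -1.572, 0.0]
force: [0.3, 0.1, 0.2]
width: 1.0
gripper_force: 0.0
```

Run:
```python
from h import *
s=observe();print(s["clock"],s["position"],s["joints"].round(2))
c=calibration("wrist");save("wrist","w2.png",k=1.25)
for t,z in dict(ring_centre=.131,ring_lug=.131,locked_mark=.137,valve_mouth=.1).items():
    for d in landmark_of(t,"wrist")[:3]:
        r,cc=d["at"][0]*400,d["at"][1]*640
        print(t,round(d["conf"],2),"px",round(r,1),round(cc,1),"xyz",np.round(onz("wrist",r,cc,z,c),4))
```

```text
3.85 [0.57617821 0.15608507 0.24948108] [-0.04  0.43 -0.45  1.61  0.2   1.15 -1.06]
ring_lug 0.78 px 246.2 314.5 xyz [0.5538 0.1182 0.131 ]
locked_mark 0.94 px 213.2 304.9 xyz [0.563  0.1503 0.137 ]
valve_mouth 0.74 px 308.7 433.9 xyz [ 0.6201 -0.016   0.1   ]
```

View pics/w2.png

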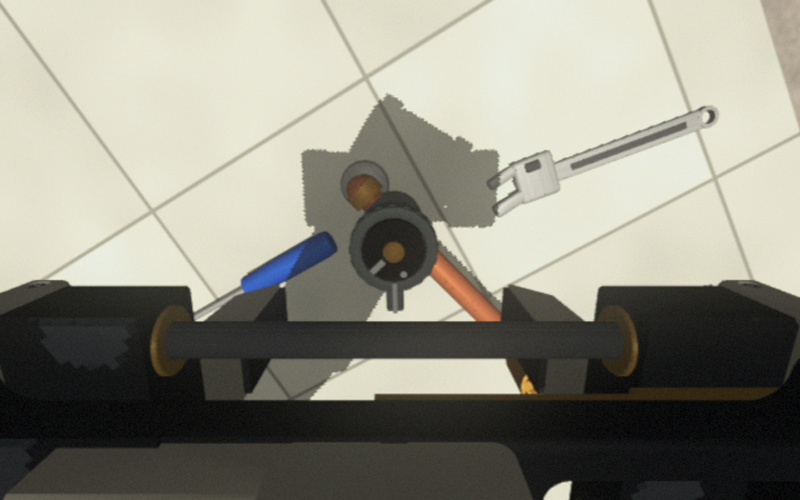

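The wrist view shows the ring centred near crop px (393,247) and the lug pointing straight down to (396,310). The locked bar is at (378,267). The spanner, screwdriver and pipe are clear of the finger positions.

Run:
```python
from h import *
c=calibration("wrist")
im=cv2.imread("pics/w2.png")
ctr=onz("wrist",247/1.25,393/1.25,.131,c); scr=onz("wrist",252/1.25,394/1.25,.137,c)
l=onz("wrist",310/1.25,396/1.25,.131,c);b=onz("wrist",267/1.25,378/1.25,.137,c)
print(ctr,scr,l,b)
for r,cc in [(208,392),(350/1.25*0+247,352),(247,436)]: print(np.round(onz("wrist",r/1.25,cc/1.25,.131,c),4))
v=l-ctr;print(np.degrees(np.arctan2(v[1],v[0])),np.linalg.norm(v)); v=b-scr;print(np.degrees(np.arctan2(v[1],v[0])),np.linalg.norm(v[:2]))
v=ctr-[.6195,-.0165,0];y=np.degrees(np.arctan2(v[1],v[0]));print("station yaw",y-90,np.linalg.norm(v[:2]))
for C in ["scene","top"]:
    get_image(C)
    for t in ["ring_centre","valve_mouth"]:
        d=landmark_of(t,C)[:1]
        if d: print(C,t,np.round(onz(C,d[0]["at"][0]*400,d[0]["at"][1]*640,.131 if t[0]=="r" else .1),4))
goal([ctr[0],ctr[1],.122],down(63))
```

```text
[0.57624951 0.15287546 0.131     ] [0.57589387 0.15092053 0.137     ] [0.55489425 0.11200503 0.131     ] [0.5613601  0.14729743 0.137     ]
[0.5891 0.1762 0.131 ]
[0.5522 0.1669 0.131 ]
[0.6014 0.1382 0.131 ]
-117.58757366358842 0.046113331738848545
-166.00214254979426 0.014978562194520918
station yaw 14.32452783459351 0.17481033472598467
scene ring_centre [0.5735 0.1681 0.131 ]
scene valve_mouth [ 0.6278 -0.0182  0.1   ]
top ring_centre [0.5765 0.1591 0.131 ]
top valve_mouth [ 0.6148 -0.0179  0.1   ]
offset [-0.008  0.003  0.852] twist [ 0.      0.     -0.0087]
```

>>> jog_arm(newtons=25, plan=[{"offset": [-0.01,0.003,0.4],"twist": [0,0,-0.007],"fingers": 1},{"offset": [-0.01,0.003,0.75],"twist": [0,0,-0.007],"fingers": 1},{"offset": [-0.01,0.003,0.85],"twist": [0,0,-0.007],"fingers": 1},{"offset": [-0.01,0.003,0.85],"twist": [0,0,-0.007],"fingers": 1},{"offset": [-0.01,0.003,0.85],"twist": [0,0,-0.007],"fingers": 0.2},{"offset": [-0.01,0.003,0.85],"twist": [0,0,-0.007],"fingers": 0.2},{"offset": [-0.01,0.003,0.85],"twist": [0,0,-0.007],"fingers": 0.2},{"offset": [-0.01,0.003,0.85],"twist": [0,0,-0.007],"fingers": 0.2}])

```text
clock: 5.4
position: [0.5747, 0.1541, 0.1226]
ee_rot: [-2.685, -1.628, 0.002]
force: [-1.8, -1.1, 7.0]
width: 0.625
gripper_force: 24.2
```

>>> jog_arm(plan=[{"offset": [0,0,0],"twist": [0,0,0.02],"fingers": 0.2},{"offset": [0,0,0],"twist": [0,0,0.04],"fingers": 0.2},{"offset": [0,0,0],"twist": [0,0,0.06],"fingers": 0.2},{"offset": [0,0,0],"twist": [0,0,0.08],"fingers": 0.2},{"offset": [0,0,0],"twist": [0,0,0.1],"fingers": 0.2},{"offset": [0,0,0],"twist": [0,0,0.12],"fingers": 0.2},{"offset": [0,0,0],"twist": [0,0,0.13],"fingers": 0.2},{"offset": [0,0,0],"twist": [0,0,0.136],"fingers": 0.2},{"offset": [0,0,0],"twist": [0,0,0.142],"fingers": 0.2},{"offset": [0,0,0],"twist": [0,0,0.142],"fingers": 0.2}])

```text
clock: 6.65
position: [0.5737, 0.1569, 0.1225]
ee_rot: [-3.122, -0.317, 0.004]
force: [-8.5, 8.1, 5.3]
width: 0.621
gripper_force: 25.0
```

```bash
python3 -c "
from h import *
s=observe();print(s['clock'],s['position'],s['force'],s['ft_torque'],s['joints'].round(2),R.from_rotvec(s['ee_rot']).as_matrix()[:,0])"
```

```text
6.65 [0.57372611 0.15687379 0.12254672] [-8.47965174  8.10471871  5.32168765] [1.65503106 1.6405138  0.78592266] [-0.21  0.52 -0.2   1.77  0.13  0.86 -1.84] [ 0.97962477  0.20082635 -0.00202316]
```

>>> jog_arm(plan=[{"offset": [0,0,0],"twist": [0,0,0.138],"fingers": 1},{"offset": [0,0,0],"twist": [0,0,0],"fingers": 1}])

```text
clock: 6.9
position: [0.5759, 0.1536, 0.1224]
ee_rot: [3.126, 0.307, 0.0]
force: [1.0, -0.1, -0.9]
width: 0.794
gripper_force: 0.0
```

>>> jog_arm(plan=[{"offset": [0,0,0],"twist": [0,0,0],"fingers": 1},{"offset": [0,0,-0.4],"twist": [0,0,0],"fingers": 1},{"offset": [0,0,-0.8],"twist": [0,0,0],"fingers": 1},{"offset": [0,0,-0.8],"twist": [0,0,0],"fingers": 1},{"offset": [0,0,-0.8],"twist": [0,0,0],"fingers": 1}])

```text
clock: 7.52
position: [0.5758, 0.153, 0.2421]
ee_rot: [-3.127, -0.306, -0.0]
force: [-0.8, 0.0, -2.0]
width: 1.001
gripper_force: 0.0
```

Run:
```python
from h import *
s=observe();print(s["clock"],s["position"],s["joints"].round(2))
c=calibration("wrist");save("wrist","w3.png",k=1.25)
for t,z in dict(ring_centre=.131,ring_lug=.131,locked_mark=.137,valve_mouth=.1).items():
    for d in landmark_of(t,"wrist")[:2]:
        r,cc=d["at"][0]*400,d["at"][1]*640
        print(t,round(d["conf"],2),"px",round(r,1),round(cc,1),"xyz",np.round(onz("wrist",r,cc,z,c),4))
```

```text
7.525 [0.57584801 0.15297452 0.24212682] [-0.2   0.4  -0.21  1.64  0.09  1.11 -1.81]
ring_centre 0.6 px 176.5 505.5 xyz [0.6252 0.0058 0.131 ]
ring_lug 0.91 px 250.5 312.7 xyz [0.5314 0.1461 0.131 ]
ring_lug 0.4 px 223.2 311.5 xyz [0.5555 0.1519 0.131 ]
locked_mark 0.9 px 223.7 312.4 xyz [0.5573 0.1515 0.137 ]
locked_mark 0.72 px 174.1 507.2 xyz [0.6277 0.0089 0.137 ]
valve_mouth 0.9 px 177.1 508.5 xyz [ 0.6231 -0.0167  0.1   ]
```

View pics/w3.png

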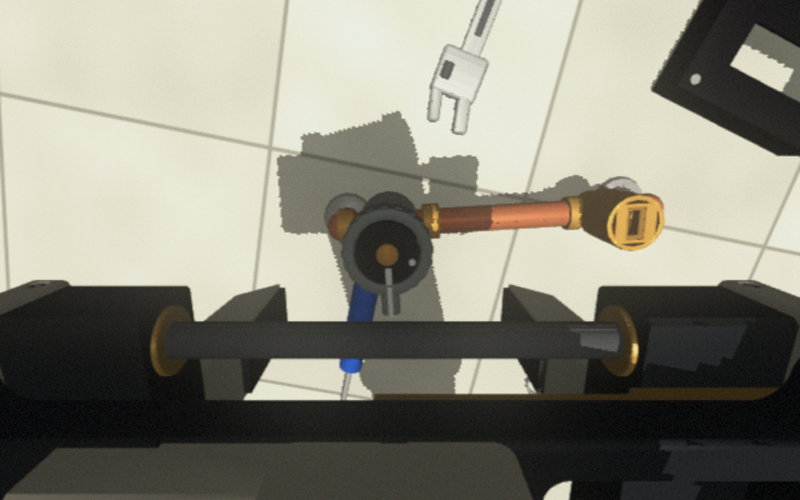

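The lug's line at (391,300) now lies in line with the locked bar at (388,275), so the ring is locked. Next is the dock, turning the tool counter-clockwise so the last joint keeps room for the later key turn.

>>> jog_arm(plan=[{"offset": [-0.378,0.889,0],"twist": [0,0,0],"fingers": 1},{"offset": [-0.378,0.889,0],"twist": [0,0,0],"fingers": 1},{"offset": [-0.378,0.889,0],"twist": [0,0,0],"fingers": 1}])

```text
clock: 8.15
position: [0.5455, 0.0064, 0.2415]
ee_rot: [3.125, 0.3, -0.003]
force: [1.2, 0.7, -0.2]
width: 1.003
gripper_force: 0.0
```

>>> jog_arm(plan=[{"offset": [-0.378,0.889,0],"twist": [0,0,0],"fingers": 0.5},{"offset": [-0.378,0.889,0],"twist": [0,0,0],"fingers": 0.5},{"offset": [-0.378,0.889,0],"twist": [0,0,0],"fingers": 0.5}])

```text
clock: 8.52
position: [0.5155, -0.1354, 0.2416]
ee_rot: [3.126, 0.3, -0.003]
force: [0.0, 1.2, 0.6]
width: 0.758
gripper_force: 0.0
```

>>> jog_arm(plan=[{"offset": [-0.378,0.889,0.15],"twist": [0,0,-0.25],"fingers": 0.0},{"offset": [-0.378,0.889,0.15],"twist": [0,0,-0.25],"fingers": 0.0},{"offset": [-0.378,0.889,0.15],"twist": [0,0,-0.25],"fingers": 0.0},{"offset": [-0.378,0.889,0.15],"twist": [0,0,-0.25],"fingers": 0.0},{"offset": [-0.378,0.889,0.15],"twist": [0,0,-0.25],"fingers": 0.0},{"offset": [-0.378,0.889,0.15],"twist": [0,0,-0.25],"fingers": 0.0},{"offset": [-0.378,0.889,0.15],"twist": [0,0,-0.25],"fingers": 0.0},{"offset": [-0.378,0.889,0.15],"twist": [0,0,-0.25],"fingers": 0.0},{"offset": [-0.378,0.889,0.15],"twist": [0,0,-0.25],"fingers": 0.0}])

```text
clock: 9.65
position: [0.4874, -0.2725, 0.219]
ee_rot: [-1.986, -2.433, 0.0]
force: [-0.1, -0.6, -0.0]
width: 0.502
gripper_force: 0.0
```

>>> jog_arm(plan=[{"offset": [0,0,0],"twist": [0,0,-0.21],"fingers": 0.0},{"offset": [0,0,0],"twist": [0,0,-0.21],"fingers": 0.0},{"offset": [0,0,0],"twist": [0,0,-0.21],"fingers": 0.0},{"offset": [0,0,0],"twist": [0,0,-0.21],"fingers": 0.0},{"offset": [0,0,0],"twist": [0,0,-0.21],"fingers": 0.0},{"offset": [0,0,0],"twist": [0,0,-0.21],"fingers": 0.0},{"offset": [0,0,0],"twist": [0,0,-0.21],"fingers": 0.0},{"offset": [0,0,0],"twist": [0,0,-0.21],"fingers": 0.0},{"offset": [0,0,0],"twist": [0,0,-0.21],"fingers": 0.0}])

```text
clock: 10.78
position: [0.4875, -0.2725, 0.2194]
ee_rot: [-0.091, -3.14, -0.001]
force: [-0.7, -0.2, -0.9]
width: 0.502
gripper_force: 0.0
```

Run:
```python
from h import *
s=observe();print(s["clock"],s["position"],s["joints"].round(2),R.from_rotvec(s["ee_rot"]).as_matrix()[:,0])
c=calibration("wrist");im=get_image("wrist")
cv2.imwrite("pics/w4.png",cv2.resize(im[:260,150:490,::-1],None,fx=2.3,fy=2.3,interpolation=cv2.INTER_CUBIC))
for t,z in dict(key_bow=.081,fill_key=.053,key_dock=0).items():
    for d in landmark_of(t,"wrist")[:3]:
        r,cc=d["at"][0]*400,d["at"][1]*640
        print(t,round(d["conf"],2),"px",round(r,1),round(cc,1),"xyz",np.round(onz("wrist",r,cc,z,c),4))
```

```text
10.775 [ 0.48754028 -0.27253641  0.21935469] [ 0.9   0.43 -0.67  1.73  0.3   1.08  1.65] [-9.98309509e-01  5.81194176e-02  5.08162554e-04]
key_bow 0.79 px 190.9 315.2 xyz [ 0.4859 -0.2719  0.081 ]
key_bow 0.74 px 149.8 385.6 xyz [ 0.4525 -0.2082  0.081 ]
key_bow 0.64 px 211.9 235.1 xyz [ 0.5015 -0.3468  0.081 ]
fill_key 0.88 px 182.7 312.9 xyz [ 0.484  -0.2741  0.053 ]
fill_key 0.86 px 206.3 246.4 xyz [ 0.5044 -0.3425  0.053 ]
fill_key 0.83 px 151.8 382.3 xyz [ 0.4575 -0.2054  0.053 ]
key_dock 0.94 px 177.7 314.5 xyz [ 0.4893 -0.2728  0.    ]
```

View pics/w4.png

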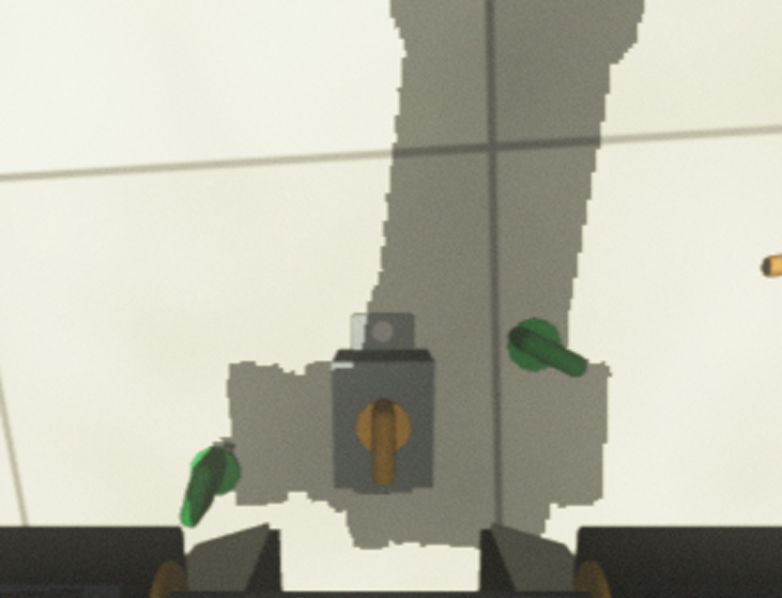

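The picture shows the brass key in the dock, its bow running down the image from (383,402) to (384,483). The green look-alikes are at (545,350) and (210,480). The dock edges at columns 332 and 434 are parallel to the tool's x.

Run:
```python
from h import *
c=calibration("wrist");s=observe()
f=lambda x,y,z:np.round(onz("wrist",y/2.3,150+x/2.3,z,c),4)
print("bow top",f(383,404,.093),f(384,480,.093)); print("dock edges",f(332,487,.05),f(434,487,.05),f(335,361,.05),f(433,361,.05))
print("collar",f(357,428,.053),f(411,428,.053))
goal([.486,-.272,.078],down(176.7))
```

```text
bow top [ 0.47   -0.2699  0.093 ] [ 0.4995 -0.2711  0.093 ]
dock edges [ 0.5143 -0.2948  0.05  ] [ 0.5168 -0.2494  0.05  ] [ 0.4584 -0.2896  0.05  ] [ 0.4606 -0.2479  0.05  ]
collar [ 0.4874 -0.2819  0.053 ] [ 0.4886 -0.2586  0.053 ]
offset [0.012 0.003 0.945] twist [-0.     -0.      0.0003]
```

>>> jog_arm(newtons=45, plan=[{"offset": [0.004,0.013,0.3],"twist": [0,0,0],"fingers": 0},{"offset": [0.004,0.013,0.6],"twist": [0,0,0],"fingers": 0},{"offset": [0.004,0.013,0.85],"twist": [0,0,0],"fingers": 0},{"offset": [0.004,0.013,0.935],"twist": [0,0,0],"fingers": 0},{"offset": [0.004,0.013,0.935],"twist": [0,0,0],"fingers": 0}])

```text
clock: 11.6
position: [0.4873, -0.2704, 0.0795]
ee_rot: [-0.085, -3.14, -0.001]
force: [-0.4, -0.0, 0.4]
width: 0.501
gripper_force: 0.0
```

>>> jog_arm(newtons=45, plan=[{"offset": [0,0,0],"twist": [0,0,0],"fingers": -0.5},{"offset": [0,0,0],"twist": [0,0,0],"fingers": -1},{"offset": [0,0,0],"twist": [0,0,0],"fingers": -1},{"offset": [0,0,0],"twist": [0,0,0],"fingers": -1},{"offset": [0,0,0],"twist": [0,0,0],"fingers": -1},{"offset": [0,0,0],"twist": [0,0,0],"fingers": -1}])

```text
clock: 12.35
position: [0.4873, -0.2707, 0.0797]
ee_rot: [0.085, 3.14, -0.001]
force: [-1.0, -0.6, 5.4]
width: 0.096
gripper_force: 45.0
```

>>> jog_arm(plan=[{"offset": [0,0,-0.15],"twist": [0,0,0],"fingers": -1},{"offset": [0,0,-0.3],"twist": [0,0,0],"fingers": -1},{"offset": [0,0,-0.65],"twist": [0,0,0],"fingers": -1},{"offset": [0,0,-0.933],"twist": [0,0,0],"fingers": -1},{"offset": [0,0,-0.933],"twist": [0,0,0],"fingers": -1}])

```text
clock: 12.98
position: [0.489, -0.2709, 0.2225]
ee_rot: [0.085, 3.135, -0.004]
force: [0.3, 0.0, -2.1]
width: 0.095
gripper_force: 45.0
```

Run:
```python
from h import *
s=observe();print(s["clock"],s["position"],s["width"],s["gripper_force"])
for z in (.6195,):
  goal([.6205,-.0175,.22],down(194.3))
R0=R.from_rotvec(s["ee_rot"])
```

```text
12.975 [ 0.48898738 -0.27087004  0.22249012] 0.09460342534456748 44.999492168426514
offset [-0.784  1.734  0.017] twist [-0.0005  0.0008 -0.0483]
```

>>> jog_arm(plan=[{"offset": [-0.39,0.865,0],"twist": [0,0,0],"fingers": -1},{"offset": [-0.39,0.865,0],"twist": [0,0,0],"fingers": -1},{"offset": [-0.39,0.865,0],"twist": [0,0,0],"fingers": -1},{"offset": [-0.39,0.865,0],"twist": [0,0,0],"fingers": -1}])

```text
clock: 13.48
position: [0.5524, -0.1428, 0.2183]
ee_rot: [-0.08, -3.139, -0.001]
force: [0.1, -0.5, -2.0]
width: 0.094
gripper_force: 45.0
```

>>> jog_arm(plan=[{"offset": [-0.39,0.865,0.0],"twist": [0,0,-0.0485],"fingers": -1},{"offset": [-0.39,0.865,0.0],"twist": [0,0,-0.0485],"fingers": -1},{"offset": [-0.39,0.865,0.0],"twist": [0,0,-0.0485],"fingers": -1},{"offset": [-0.39,0.865,0.0],"twist": [0,0,-0.0485],"fingers": -1},{"offset": [-0.39,0.865,0.0],"twist": [0,0,-0.0485],"fingers": -1},{"offset": [-0.39,0.865,0.0],"twist": [0,0,-0.0485],"fingers": -1}])

```text
clock: 14.22
position: [0.6175, -0.0203, 0.2192]
ee_rot: [0.388, -3.117, 0.002]
force: [-0.4, -0.1, -1.0]
width: 0.094
gripper_force: 45.0
```

Run:
```python
from h import *
s=observe();print(s["clock"],s["position"],s["joints"].round(2),R.from_rotvec(s["ee_rot"]).as_matrix().round(4))
c=calibration("wrist");im=get_image("wrist")
cv2.imwrite("pics/w5.png",cv2.resize(im[100:300,220:420,::-1],None,fx=3,fy=3,interpolation=cv2.INTER_CUBIC))
for t,z in dict(valve_mouth=.1,key_tip=s["position"][2]-.056,fill_key=s["position"][2]-.0295).items():
    for d in landmark_of(t,"wrist")[:2]:
        r,cc=d["at"][0]*400,d["at"][1]*640
        print(t,round(d["conf"],2),"px",round(r,1),round(cc,1),"xyz",np.round(onz("wrist",r,cc,z,c),4))
```

```text
14.225 [ 0.61754303 -0.02034473  0.21923399] [ 0.44  0.56 -0.75  1.58  0.4   1.17  1.42] [[-9.695e-01 -2.450e-01 -5.000e-04]
 [-2.450e-01  9.695e-01 -1.400e-03]
 [ 9.000e-04 -1.200e-03 -1.000e+00]]
valve_mouth 0.55 px 203.5 315.6 xyz [ 0.6221 -0.0185  0.1   ]
key_tip 0.57 px 225.8 312.7 xyz [ 0.6203 -0.0211  0.1632]
fill_key 0.88 px 235.1 314.4 xyz [ 0.6163 -0.0209  0.1897]
```

View pics/w5.png

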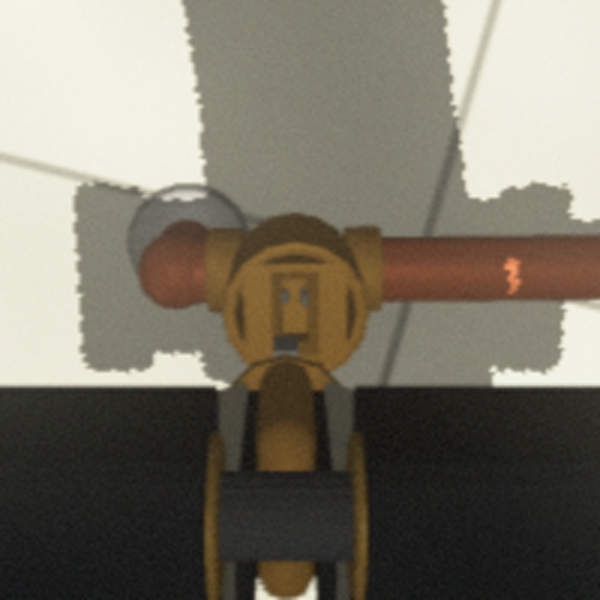

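The slot is visible: its flare spans columns 273–317 with the top edge at row 275, and the barrel's top circle spans columns 225–367 with its top at row 242. The blade tip is just below, centred near (287,342), so it is a few px left of the slot's centre.

Run:
```python
from h import *
c=calibration("wrist");s=observe();M=R.from_rotvec(s["ee_rot"]).as_matrix()
def f(n,x,y,z):
    p=onz("wrist",100+y/3,220+x/3,z,c); q=M.T@(p-s["position"]); print(n,p.round(4),"tool mm",(q*1000).round(1))
f("barrel L",225,311,.1);f("barrel R",367,311,.1);f("barrel back",296,242,.1);f("slot flare back",295,275,.1)
f("flareL",273,300,.1);f("flareR",317,300,.1)
f("blade tip L",273,342,.166);f("blade tip R",300,342,.166);f("blade back end",287,336,.169);f("bow top",286,590,.235)
f("bow L",257,440,.232);f("bow R",314,440,.232);f("collar L",235,388,.19);f("collar R",337,388,.19)
```

```text
barrel L [ 0.627  -0.0336  0.1   ] tool mm [ -5.1 -16.8 119.6]
barrel R [0.617  0.0055 0.1   ] tool mm [ -5.1  23.7 119.5]
barrel back [ 0.6026 -0.0191  0.1   ] tool mm [ 14.9   3.4 119.5]
slot flare back [ 0.6119 -0.017   0.1   ] tool mm [  5.4   3.1 119.5]
flareL [ 0.6205 -0.0212  0.1   ] tool mm [ -1.9  -3.1 119.5]
flareR [ 0.6174 -0.0091  0.1   ] tool mm [ -1.9   9.4 119.5]
blade tip L [ 0.6122 -0.0225  0.166 ] tool mm [ 6.4 -2.3 53.5]
blade tip R [ 0.6108 -0.0169  0.166 ] tool mm [ 6.4  3.5 53.5]
blade back end [ 0.6093 -0.0202  0.169 ] tool mm [ 8.7  0.6 50.5]
bow top [ 0.6281 -0.0157  0.235 ] tool mm [-10.6   0.3 -15.5]
bow L [ 0.607  -0.0255  0.232 ] tool mm [ 12.2  -4.  -12.5]
bow R [ 0.605  -0.0174  0.232 ] tool mm [ 12.2   4.4 -12.5]
collar L [ 0.6156 -0.0289  0.19  ] tool mm [ 4.8 -9.3 29.6]
collar R [ 0.6107 -0.01    0.19  ] tool mm [ 4.8 10.1 29.5]
```

>>> jog_arm(plan=[{"offset": [-0.046,0.018,0.0],"twist": [0,0,0],"fingers": -1},{"offset": [-0.046,0.018,0.2],"twist": [0,0,0],"fingers": -1},{"offset": [-0.046,0.018,0.36],"twist": [0,0,0],"fingers": -1},{"offset": [-0.046,0.018,0.36],"twist": [0,0,0],"fingers": -1},{"offset": [-0.046,0.018,0.36],"twist": [0,0,0],"fingers": -1}])

```text
clock: 15.05
position: [0.6247, -0.0129, 0.1664]
ee_rot: [-0.393, 3.116, 0.0]
force: [-0.3, 0.2, -1.1]
width: 0.092
gripper_force: 45.0
```

Run:
```python
from h import *
s=observe();print(s["clock"],s["position"],s["force"],s["ft_torque"])
c=calibration("wrist");im=get_image("wrist")
cv2.imwrite("pics/w6.png",cv2.resize(im[150:300,230:430,::-1],None,fx=4,fy=4,interpolation=cv2.INTER_CUBIC))
```

```text
15.05 [ 0.62474846 -0.01292056  0.16641979] [-0.26872479  0.24040648 -1.0706388 ] [ 0.1531634  -0.12344778 -0.02080493]
```

View pics/w6.png

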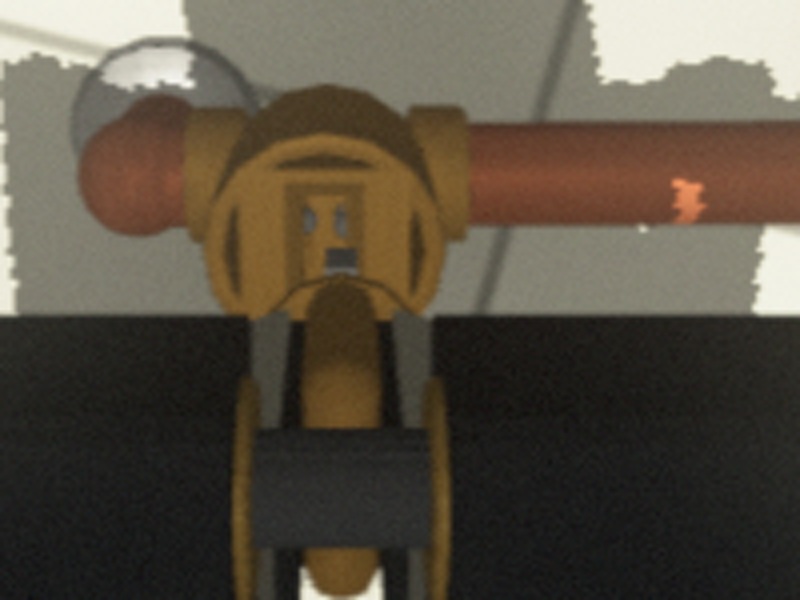

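In this picture the flare spans columns 287–364 (centre 325) with its back edge at row 186, and the barrel back edge is at row 135. The blade tip spans 326–357 with its back end near row 252. The blade is about 2.7 mm too far right.

Run:
```python
from h import *
c=calibration("wrist");s=observe();M=R.from_rotvec(s["ee_rot"]).as_matrix();print(s["position"])
def f(n,x,y,z):
    p=onz("wrist",150+y/4,230+x/4,z,c); q=M.T@(p-s["position"]); print(n,p.round(4),"tool mm",(q*1000).round(1))
f("barrel L",205,258,.1);f("barrel R",445,258,.1);f("barrel back",325,135,.1);f("slot flare back",325,186,.1)
f("flareL",287,230,.1);f("flareR",364,230,.1)
f("blade tip L",326,255,.1105);f("blade tip R",357,255,.1105);f("blade back",341,250,.115);f("bow",341,400,.182)
```

```text
[ 0.62488997 -0.01292725  0.16670668]
barrel L [ 0.6289 -0.0357  0.1   ] tool mm [  1.9 -23.   66.7]
barrel R [0.6186 0.0043 0.1   ] tool mm [ 2.  18.3 66.7]
barrel back [ 0.6028 -0.021   0.1   ] tool mm [23.6 -2.3 66.7]
slot flare back [ 0.6113 -0.0188  0.1   ] tool mm [14.7 -2.3 66.7]
flareL [ 0.6205 -0.0232  0.1   ] tool mm [ 7.  -8.9 66.7]
flareR [ 0.6172 -0.0105  0.1   ] tool mm [ 7.   4.3 66.7]
blade tip L [ 0.6199 -0.0164  0.1105] tool mm [ 5.8 -2.1 56.2]
blade tip R [ 0.6186 -0.0115  0.1105] tool mm [ 5.8  3.  56.2]
blade back [ 0.6171 -0.0146  0.115 ] tool mm [ 8.   0.3 51.7]
bow [ 0.6133 -0.0157  0.182 ] tool mm [ 11.9   0.2 -15.3]
```

>>> jog_arm(plan=[{"offset": [0.017,-0.018,0.0],"twist": [0,0,0],"fingers": -1},{"offset": [0.017,-0.018,0],"twist": [0,0,0],"fingers": -1},{"offset": [0.017,-0.018,0],"twist": [0,0,0],"fingers": -1},{"offset": [0.017,-0.018,0],"twist": [0,0,0],"fingers": -1}])

```text
clock: 15.6
position: [0.6223, -0.0166, 0.1655]
ee_rot: [-0.393, 3.117, -0.0]
force: [0.2, -0.2, -0.9]
width: 0.091
gripper_force: 45.0
```

>>> jog_arm(plan=[{"offset": [0,0,0.05],"twist": [0,0,0],"fingers": -1},{"offset": [0,0,0.08],"twist": [0,0,0],"fingers": -1},{"offset": [0,0,0.11],"twist": [0,0,0],"fingers": -1},{"offset": [0,0,0.14],"twist": [0,0,0],"fingers": -1},{"offset": [0,0,0.155],"twist": [0,0,0],"fingers": -1},{"offset": [0,0,0.155],"twist": [0,0,0],"fingers": -1}])

```text
clock: 16.35
position: [0.6222, -0.0167, 0.142]
ee_rot: [0.393, -3.117, -0.0]
force: [0.3, -0.1, -1.5]
width: 0.096
gripper_force: 45.0
```

>>> jog_arm(plan=[{"offset": [0,0.008,0.01],"twist": [0,0,0],"fingers": -1},{"offset": [0,-0.008,0.018],"twist": [0,0,0],"fingers": -1},{"offset": [0,0.008,0.026],"twist": [0,0,0],"fingers": -1},{"offset": [0,-0.008,0.034],"twist": [0,0,0],"fingers": -1},{"offset": [0,0.008,0.042],"twist": [0,0,0],"fingers": -1},{"offset": [0,-0.008,0.05],"twist": [0,0,0],"fingers": -1},{"offset": [0,0.008,0.058],"twist": [0,0,0],"fingers": -1},{"offset": [0,-0.008,0.066],"twist": [0,0,0],"fingers": -1},{"offset": [0,0.008,0.074],"twist": [0,0,0],"fingers": -1},{"offset": [0,-0.008,0.08],"twist": [0,0,0],"fingers": -1},{"offset": [0,0.006,0.085],"twist": [0,0,0],"fingers": -1},{"offset": [0,0,0.088],"twist": [0,0,0],"fingers": -1},{"offset": [0,0,0.09],"twist": [0,0,0],"fingers": -1},{"offset": [0,0,0.09],"twist": [0,0,0],"fingers": -1}])

```text
clock: 18.1
position: [0.6224, -0.0168, 0.1297]
ee_rot: [-0.393, 3.116, -0.001]
force: [-2.8, -1.5, 13.1]
width: 0.096
gripper_force: 45.0
```

```bash
python3 -c "
from h import *
s=observe();print(s['clock'],s['position'],s['force'],s['ft_torque'],s['width'])"
```

```text
18.1 [ 0.62241665 -0.01679925  0.12965445] [-2.81104243 -1.51346029 13.13817589] [-0.09562154  0.53623838  0.0381811 ] 0.09623096416966177
```

>>> jog_arm(plan=[{"offset": [0,0.008,0.005],"twist": [0,0,0],"fingers": -1},{"offset": [0,-0.008,0.008],"twist": [0,0,0],"fingers": -1},{"offset": [0,0.008,0.008],"twist": [0,0,0],"fingers": -1},{"offset": [0,0,0.008],"twist": [0,0,0],"fingers": -1},{"offset": [0,0,0.008],"twist": [0,0,0],"fingers": -1}])

```text
clock: 18.73
position: [0.6225, -0.0168, 0.1296]
ee_rot: [-0.392, 3.116, -0.002]
force: [-6.0, -2.1, 22.5]
width: 0.095
gripper_force: 45.0
```

```bash
python3 -c "
from h import *
s=observe();print(s['clock'],s['position'],s['force'],s['ft_torque'],s['width'])
im=get_image('scene');r,c=proj('scene',[.622,-.017,.11]);r,c=int(r),int(c)
cv2.imwrite('pics/s2.png',cv2.resize(im[r-40:r+40,c-50:c+50,::-1],None,fx=7,fy=7,interpolation=cv2.INTER_CUBIC))"
```

```text
18.725 [ 0.62247928 -0.01680654  0.12955945] [-6.03316278 -2.10273375 22.52988273] [-0.34998999  1.43756035 -0.05131414] 0.09466420379051338
```

View pics/s2.png

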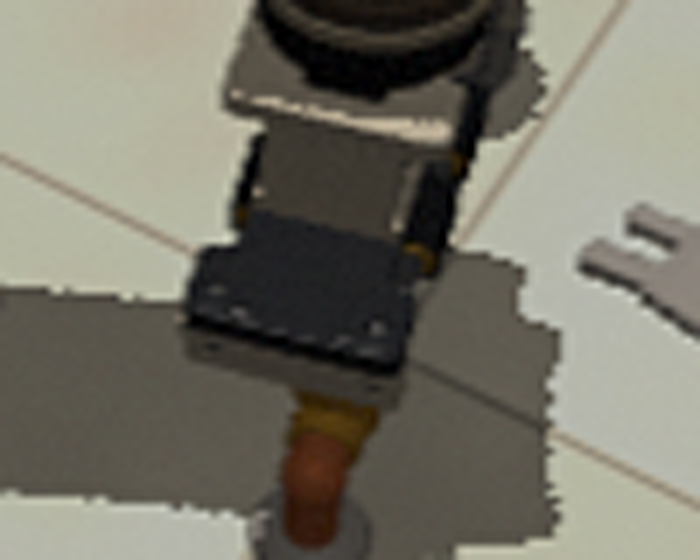

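The view is blocked by the gripper. But z is rigidly stopped at 0.1296, exactly the home height, with 22 N of push, so the key is home. Next I'll ease the push and turn it clockwise.

>>> jog_arm(plan=[{"offset": [0,0,-0.004],"twist": [0,0,0],"fingers": -1},{"offset": [0,0,-0.004],"twist": [0,0,0.025],"fingers": -1},{"offset": [0,0,-0.004],"twist": [0,0,0.05],"fingers": -1},{"offset": [0,0,-0.004],"twist": [0,0,0.075],"fingers": -1},{"offset": [0,0,-0.004],"twist": [0,0,0.1],"fingers": -1}])

```text
clock: 19.4
position: [0.6226, -0.0167, 0.1296]
ee_rot: [0.597, 3.083, -0.001]
force: [-2.9, -1.2, 15.3]
width: 0.096
gripper_force: 45.0
```

```bash
python3 -c "
from h import *
s=observe();print(s['clock'],s['position'],s['force'],s['ft_torque'],s['width'],s['joints'].round(2))"
```

```text
19.4 [ 0.62262716 -0.01666119  0.12962681] [-2.88448714 -1.19405572 15.33887784] [-0.14032404  0.79579957  0.24804447] 0.0959226159496656 [ 0.3   0.61 -0.55  1.67  0.37  0.97  0.81]
```

>>> jog_arm(plan=[{"offset": [0,0,0],"twist": [0,0,0.025],"fingers": -1},{"offset": [0,0,0],"twist": [0,0,0.05],"fingers": -1},{"offset": [0,0,0],"twist": [0,0,0.075],"fingers": -1},{"offset": [0,0,0],"twist": [0,0,0.1],"fingers": -1},{"offset": [0,0,0],"twist": [0,0,0.125],"fingers": -1},{"offset": [0,0,0],"twist": [0,0,0.15],"fingers": -1},{"offset": [0,0,0],"twist": [0,0,0.167],"fingers": -1},{"offset": [0,0,0],"twist": [0,0,0.167],"fingers": -1},{"offset": [0,0,0],"twist": [0,0,0.167],"fingers": -1},{"offset": [0,0,0],"twist": [0,0,0.167],"fingers": -1}])

```text
clock: 20.65
position: [0.6223, -0.0168, 0.1296]
ee_rot: [2.055, 2.375, 0.0]
force: [-5.2, -1.1, 18.3]
width: 0.093
gripper_force: 45.0
```

```bash
python3 -c "
from h import *
s=observe();x=R.from_rotvec(s['ee_rot']).as_matrix()[:,0];print(s['clock'],s['position'],s['force'],s['ft_torque'],s['width'],s['gripper_force'],s['joints'].round(2),np.degrees(np.arctan2(x[1],x[0])))
get_image('wrist');c=calibration('wrist')
for t in ('key_bow','ring_lug','fill_key'):
  for d in landmark_of(t,'wrist')[:2]: print(t,d, onz('wrist',d['at'][0]*400,d['at'][1]*640,.13,c))
get_image('top')
for t in ('ring_lug','locked_mark'):
  for d in landmark_of(t,'top')[:1]: print(t,d['conf'], onz('top',d['at'][0]*400,d['at'][1]*640,.131))
im=get_image('wrist');cv2.imwrite('pics/w7.png',im[:,:,::-1])"
```

```text
20.65 [ 0.62233369 -0.0168426   0.12960453] [-5.21685746 -1.05810453 18.25245234] [-0.20586023  1.07071499  0.09402386] 0.09311063164426378 45.017184019088745 [ 0.13  0.56 -0.29  1.69  0.19  0.92 -0.08] 98.24865084701511
key_bow {'at': [0.6528, 0.488], 'conf': 0.92} [ 0.62118765 -0.01758845  0.13      ]
fill_key {'at': [0.5925, 0.4895], 'conf': 0.74} [ 0.6198589  -0.00513646  0.13      ]
ring_lug 0.55 [0.54654901 0.15230264 0.131     ]
locked_mark 0.93 [0.56705919 0.16164375 0.131     ]
```

View pics/w7.png

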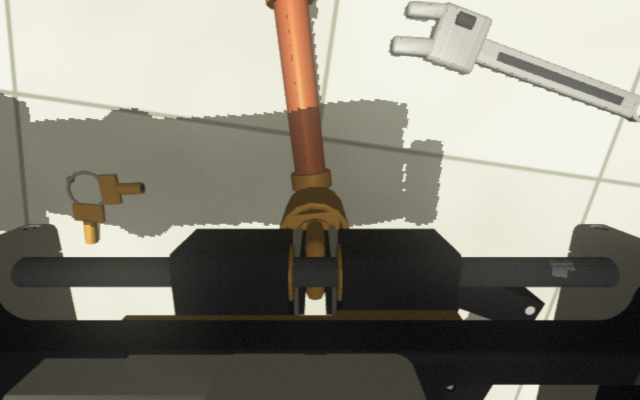

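The key, at px (315,262), sits seated and turned about 96° in the pads, with its collar on the brass face. Torque and grip are steady at 45 N, and the bystanders are untouched.

```bash
python3 -c "
from cell import *
print(sign_off())"
```

```text
the job is handed in; nothing more can be done
None
```

The job is handed in at about 21 s of the 67 s allowed, with no verdict returned: the ring's lug lined up with the locked bar, and the brass key was pushed home and turned about 96° clockwise, still gripped at 45 N. I estimate the plug at about 1.4–1.5 rad, and all bystander items were left untouched.

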